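# Lock the lamp module in its bayonet mount

### The job

The blue-handled lamp module is only standing loose in its spring-loaded bayonet mount on the microscope lamp house. Press it down against the spring, turn it a quarter turn clockwise (seen from above) to its stop, and let it rise so that it clicks home with its bar at the green dots, then let go. Leave the white module, which is already locked, and the other things on the bench as they are.

Things in the scene. Friction and masses are not known exactly. Their poses are not given: they have to be found in the camera images.
- blue_module: Lamp module to lock: aluminium disc 74 mm across, 8 thick, origin on its axis at the disc's underside, z up, 0.25 kg. On it an upright blue grip bar with yellow ends, 70 mm long (module x; both ends alike), 16 thick (y), 30 high above the disc. A stem with two lugs stands in pod_a's mount. Start: loose, origin 116 mm above the bench, bar at about +40 deg in pod_a's frame.
- blue_module_pointer (a point): Point on the blue module's disc rim, 34 mm along its x, 8 mm above its origin. Held down, the module turns 80 deg clockwise (from above) to a stop, with some 5 deg of play at either end. Let up there, it rises by itself into a 6 mm deep notch: origin 112 mm above the bench, bar at -40 deg (within 6), and cannot turn back.
- pod_a_spring (a joint): Spring plate under the blue module: 0 at the start, grows as it is pressed (m). The module turns only if pressed over 10 mm; at 16 mm its disc lands on the mount (12 to 15 mm is right). The spring resists with about 2 N at first, 11 N at the bottom (weight taken off). Locked: 0.004. Part-way round, a ledge over the lugs keeps the module down even if let go.
- white_module: Neighbour, already locked in pod_b, to be left alone: the same as the blue module but with a white bar. Origin on its axis at the disc's underside, 112 mm above the bench; bar along its x, at -40 deg in pod_b's frame.
- white_module_pointer (a point): point on the white module's disc rim, 34 mm along its x from its axis, 8 mm above its origin
- pod_a: Lamp house with the blue module, fixed: white box 130 x 130 x 48 mm, blue stripes on its +x and -x faces; on it a round black mount in a steel ring, 104 mm across, top 100 mm above the bench. Origin on the mount's axis at bench level, z up. In this frame a bar at +40 deg about z (white dots on the mount) is open, at -40 deg (green dots) locked.
- pod_b: the other lamp house, alike in all, with the white module; origin on its mount's axis at bench level
- oil_bottle: bystander, not to be knocked over or pushed about: amber bottle with black cap, 44 mm across, 90 mm tall, origin under its centre
- objective: bystander, not to be knocked over or pushed about: steel microscope objective with yellow band standing on end, 32 mm across, 47 mm tall, origin under its centre
There are look-alikes about, which are no part of the job. Leave any pink, red or turquoise look-alike of the pod_b alone.

How it is judged:
On the way, in this order (a step that is already met when the one before it is completed fails the run):
1. the blue module is pressed down at least 9 mm against its spring (z of blue_module in the frame of pod_a below 0.107 m), for 0.1 s.
2. the blue module has turned to the stop and risen into its notch (z of blue_module in the frame of pod_a between 0.1085 and 0.1145 m and y of blue_module_pointer in the frame of pod_a below -0.012 m and horizontal distance between blue_module and pod_a below 0.006 m and angle between blue_module's own z axis and vertical below 0.1 rad), for 0.2 s.
At the end, for the whole second after the job is handed in: Both modules locked: origin 108.5 to 114.5 mm above the bench, pointer site over 12 mm to the -y side in its pod's frame (bar at the green dots), within 6 mm of the mount's axis and 0.1 rad of upright; the blue one at rest (under 0.02 m/s, 0.2 rad/s) (all of step 2 and z of white_module in the frame of pod_b between 0.1085 and 0.1145 m and y of white_module_pointer in the frame of pod_b below -0.012 m and horizontal distance between white_module and pod_b below 0.006 m and angle between white_module's own z axis and vertical below 0.1 rad and linear speed of blue_module below 0.02 m/s and angular speed of blue_module below 0.2 rad/s); the robot touches nothing.
It fails at once if the white module is pressed, turned or lifted (moved over 6 mm) (distance of white_module from where it was at the start of the episode above 0.006 m or distance of white_module_pointer from where it was at the start of the episode above 0.01 m).
It fails at once if the oil bottle or the objective is shifted more than 30 mm (distance of any of oil_bottle, objective from where it was at the start of the episode above 0.03 m).
It also fails if it takes over 38 s, if anything falls off the work surface, if the arm or the gripper's body presses on something with over 40 N, if the wrist force passes 120 N, or if a joint passes its speed limit or range.

### The arm

A 6-joint arm with a two-finger parallel gripper is mounted at the origin on the work surface. World frame = base frame: x ahead of the robot, y to its left, z up, the work surface at z = 0. Lengths are in m, angles in rad, forces in N, time in s.
With the tool pointing down it reaches from about 0.225 to 0.875 m from the base axis. Payload 3.4 kg.
Tool frame: the origin (TCP) lies between the finger pads; the fingertips stand 11 mm ahead of it and the grasp point (between the pads) lies 8 mm behind it; z points along the fingers, y is the line along which they close (so a half turn about z gives the same grasp; the last joint's range is limited). The gripper opens to 85 mm and grips with 20 to 120 N. Pads are 22 mm wide; open, the fingers measure 114 mm over their backs; the gripper's body (76 mm by 85 mm) begins 54 mm behind the grasp point. The pads swing forward as they close: fully open they stand 13 mm farther back than shut.
Start: joints at [1.042, 0.276, 1.505, -0, 1.361, -0.121], TCP at [0.228, 0.528, 0.242] pointing down, gripper open.
Joint ranges: [-2.89, 2.89], [-0.75, 2.08], [0.22, 2.7], [-1.18, 4.32], [0.11, 2.71], [-2.7, 2.7]. Speed limits (rad/s): [2.57, 2.57, 3.14, 3.14, 3.14, 3.14].

### API

Orientations are given as a unit quaternion [w, x, y, z].
In Python, from rig import sensors, eyes, manip gives the robot as it stands.
- The arm moves only by the tool drive_tool, never from a script. Its argument "deltas" is a list of rows, each an object with "linear": the shift along the world's x, y, z in mm, a list of three; "twist": the turn about the world's z in degrees; "claw": the opening, from 0 (shut) to 1 (fully open). In form: [{"linear": [tx, ty, tz], "twist": twist, "claw": claw}, ...]. A call has 1 to 12 rows; each row is the pose to reach, as a shift and turn from the pose commanded when the call began; what a row does not reach only later rows make up. A row lasts 1/12 s, in which the tool goes at most 41.7 mm and 7.16 degrees, less where a joint would pass 70% of its speed; a pose out of reach is approached as far as the arm can. A call with a gripper value outside its range is refused whole. The fingers move at their own pace and stop on an object; "squeeze" is the grip in N (left out, the last holds). Time passes only in rows, so rows that repeat a pose let the fingers close. It gives the time, the measured TCP pose, the force, the opening and the grip force at its end, in the units of the state.
- sensors.get_state(): the state, without advancing time (a new reading comes with each control period).
- eyes.get_image(name): name is "scene" or "top" or "wrist"; returns the picture (480x640x3 uint8, red, green, blue); there is no depth.
- eyes.camera_model(name): a dict with "intrinsics" (3x3 intrinsics, pixels), "dist" ([k1, k2, p1, p2, k3] as OpenCV has them; the pictures are not rectified), "R" (3x3) and "t" (3): a world point X has camera coordinates R X + t. Camera axes: x right, y down, z forward; pixel columns grow to the right and rows downward; lengths in m; the calibration is good to about 2 mm. A picture is of the moment at which its call begins: read the wrist's pose just before it. camera_model takes no time and is no camera call; for the wrist camera it gives the pose at the moment of the call.
- manip.sign_off(): hands the job in; it is judged then, once.
The state is a dict: "clock": time; "qpos": joint angles; "qd": joint speeds; "effort": joint torques, N m; "position": TCP position; "ee_rot": TCP orientation; "contact_force": force on the tool from outside, world axes, zero at the start; "moment": the same for the moment, N m; "width": finger opening in m; "gripper_force": force on a finger pad.
Only numpy, scipy, OpenCV 4.12 (cv2) and the standard library are available. Lean on these libraries where they do the work, as an engineer would, in place of code of your own. Each camera call takes 0.05 s, during which the arm holds its last target. There are 200 camera calls.

## Working session

There is one attempt and no reset: what is moved stays moved. The work goes in short steps, Python scripts to look and compute and a tool call to move; the robot and the scene stay as the last step left them, time stands still between calls to the robot, and variables do not carry over. Pictures are saved under pics/ and viewed, at most 10 in all, crops included, and the job is handed in when it is done.

Besides the shell and the picture viewer there is one more tool, called after "Emit:" by a JSON object that holds its "method" and its "body". drive_tool: Moves the arm, as the interface text tells. Its arguments: {"type":"object","properties":{"deltas":{"type":"array","items":{"type":"object","properties":{"linear":{"type":"array","items":{"type":"number"}},"twist":{"type":"number"},"claw":{"type":"number"}}}},"squeeze":{"type":"number"}},"required":["deltas"]}

```bash
mkdir -p pics
python3 - <<'E'
from rig import sensors, eyes
import cv2
print(sensors.get_state())
for n in ("scene","top"):
    m=eyes.camera_model(n); print(n,{k:__import__('numpy').round(v,4).tolist() for k,v in m.items()})
    cv2.imwrite(f"pics/{n}0.png",eyes.get_image(n)[:,:,::-1])
E
```

```text
{'clock': 0.0, 'qpos': array([ 1.04202145e+00,  2.76627157e-01,  1.50611804e+00, -7.22086443e-06,
        1.36069436e+00, -1.20996298e-01]), 'qd': array([ 0.00017424, -0.00113753,  0.00155577, -0.00116899,  0.0021816 ,
        0.00065407]), 'effort': array([ 3.23073473e-03, -4.16772366e+01, -2.45812923e+01,  2.42092965e-04,
        1.08660504e-02, -1.35759939e-05]), 'position': array([0.22778151, 0.52741849, 0.24142736]), 'ee_rot': array([-2.91421261e-04,  2.02478752e-01,  9.79286221e-01, -8.76272687e-04]), 'contact_force': array([-0.19429622,  0.19850248, -0.38821122]), 'moment': array([ 0.01429682, -0.01948025,  0.01483941]), 'gripper_force': 0.0, 'width': 0.08588492557855458}
scene {'intrinsics': [[541.4548, 0.0, 312.3916], [0.0, 541.4548, 252.5805], [0.0, 0.0, 1.0]], 'dist': [-0.051, 0.0, 0.0, 0.0, 0.0], 'R': [[0.6945, 0.7193, -0.0148], [0.4756, -0.4744, -0.7408], [-0.5398, 0.5074, -0.6716]], 't': [-0.3938, -0.1531, 1.1976]}
top {'intrinsics': [[442.373, 0.0, 318.4142], [0.0, 442.373, 236.729], [0.0, 0.0, 1.0]], 'dist': [-0.1036, 0.0, 0.0, 0.0, 0.0], 'R': [[-0.0135, -0.9999, -0.0049], [-0.9844, 0.0141, -0.1756], [0.1756, 0.0024, -0.9845]], 't': [0.0386, 0.5496, 0.7935]}
```

View pics/top0.png

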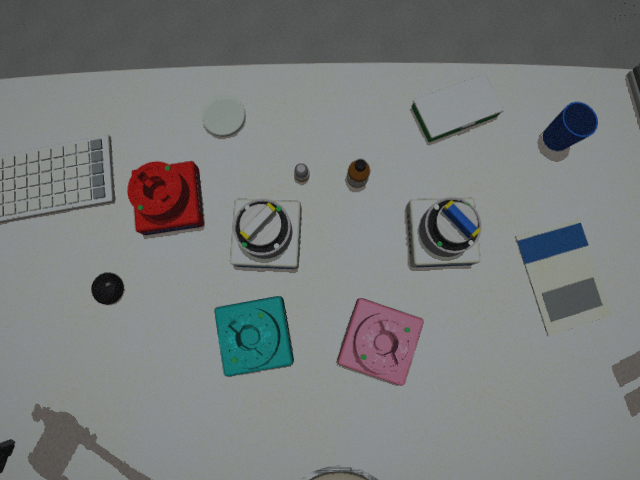

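View pics/scene0.png

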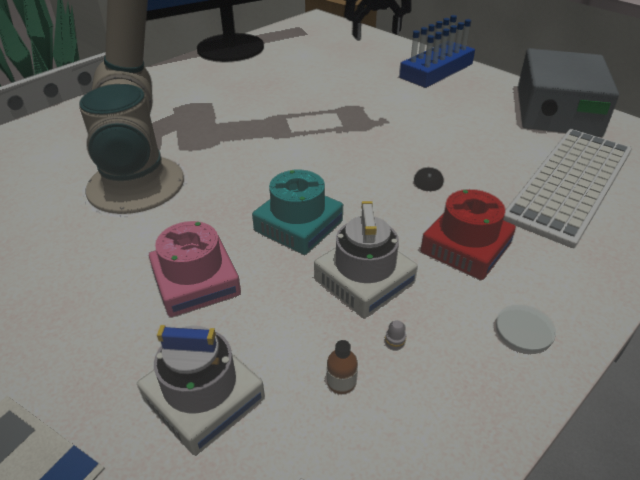

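The top view shows the blue bar at about (461,219), with yellow ends near (447,205) and (477,233). In the scene view it is at about (187,338). I'll enlarge both.

Run:
```python
import cv2,numpy as np
a=cv2.imread("pics/top0.png")[188:278,398:498]; b=cv2.imread("pics/scene0.png")[315:450,130:270]
a=cv2.resize(a,(400,360),interpolation=cv2.INTER_CUBIC); b=cv2.resize(b,(400,386),interpolation=cv2.INTER_CUBIC)
o=np.zeros((386,800,3),np.uint8); o[:360,:400]=a;o[:,400:]=b
cv2.imwrite("pics/c0.png",o)
```

```text
(no output)
```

View pics/c0.png

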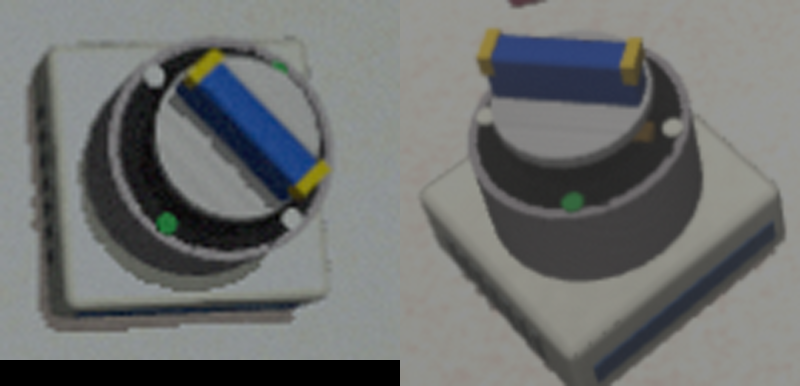

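```bash
cat > h.py <<'E'
import numpy as np,cv2
def ray(m,p):
    u=cv2.undistortPoints(np.array([[p]],float),m["intrinsics"],m["dist"])[0,0]
    R=np.array(m["R"]);d=R.T@np.array([*u,1]);return -R.T@np.array(m["t"]),d/np.linalg.norm(d)
def tri(*mp):
    A=np.zeros((3,3));b=np.zeros(3);L=[]
    for m,p in mp:
        o,d=ray(m,p);P=np.eye(3)-np.outer(d,d);A+=P;b+=P@o;L.append((o,P))
    X=np.linalg.solve(A,b);return X.round(4),max(np.linalg.norm(P@(X-o)) for o,P in L).round(4)
def atz(m,p,z):
    o,d=ray(m,p);return (o+d*(z-o[2])/d[2]).round(4)
E
python3 - <<'E'
from h import *; from rig import eyes
T=eyes.camera_model("top");S=eyes.camera_model("scene")
t=lambda x,y:(398+x/4,188+y/4); s=lambda x,y:(130+(x-400)*.35,315+y*.35)
for n,a,b in [("e1",(205,66),(488,48)),("e2",(314,178),(633,55)),("w1",(154,76),(484,117)),("w2",(291,217),(672,127)),("g",(167,224),(572,202))]:
    print(n,tri((T,t(*a)),(S,s(*b))))
for p in [(154,76),(291,217),(167,224),(280,67)]: print(atz(T,t(*p),.1))
for p in [(205,66),(314,178)]: print(atz(T,t(*p),.154))
E
```

```text
e1 (array([ 0.5672, -0.2155,  0.1674]), np.float64(0.03))
e2 (array([ 0.5554, -0.2118,  0.1451]), np.float64(0.0327))
w1 (array([ 0.5693, -0.2157,  0.1253]), np.float64(0.0412))
w2 (array([ 0.5548, -0.2112,  0.0919]), np.float64(0.0435))
g (array([ 0.5365, -0.2145,  0.0114]), np.float64(0.0039))
[ 0.5928 -0.1849  0.1   ]
[ 0.5269 -0.2435  0.1   ]
[ 0.5246 -0.1865  0.1   ]
[ 0.5965 -0.2437  0.1   ]
[ 0.5837 -0.1923  0.154 ]
[ 0.5348 -0.2358  0.154 ]
```

Run:
```python
from h import *; from rig import eyes
T=eyes.camera_model("top");S=eyes.camera_model("scene")
t=lambda x,y:(398+x/4,188+y/4); s=lambda x,y:(130+(x-400)*.35,315+y*.35)
for n,b,a in [("e2",(488,48),(314,178)),("e1",(633,55),(205,66)),("w2",(484,117),(291,217)),("w1",(672,127),(154,76)),("g",(572,202),(280,67))]:
    print(n,tri((T,t(*a)),(S,s(*b))))
```

```text
e2 (array([ 0.5355, -0.236 ,  0.1519]), np.float64(0.0006))
e1 (array([ 0.5846, -0.1921,  0.1523]), np.float64(0.0008))
w2 (array([ 0.5267, -0.2438,  0.1003]), np.float64(0.0004))
w1 (array([ 0.5929, -0.1844,  0.1005]), np.float64(0.0004))
g (array([ 0.596 , -0.2423,  0.1028]), np.float64(0.0005))
```

The two views agree: bar centre (0.560, −0.214), top at z≈0.152 (0.154 expected), bar at about 41.7°, and pod yaw about 1.5°. Moving over it now.

Emit:
{"method": "drive_tool", "body": {"deltas": [{"linear": [14, -31, 0], "twist": -4.8, "claw": 1}, {"linear": [28, -62, 0], "twist": -9.6, "claw": 1}, {"linear": [42, -93, 0], "twist": -14.4, "claw": 1}, {"linear": [56, -124, 0], "twist": -19.2, "claw": 1}, {"linear": [70, -155, 0], "twist": -24, "claw": 1}, {"linear": [84, -186, 0], "twist": -28.8, "claw": 1}, {"linear": [98, -217, 0], "twist": -33.6, "claw": 1}, {"linear": [112, -248, 0], "twist": -38.4, "claw": 1}, {"linear": [126, -279, 0], "twist": -43.2, "claw": 1}, {"linear": [140, -310, 0], "twist": -48, "claw": 1}, {"linear": [154, -341, 0], "twist": -52.8, "claw": 1}, {"linear": [168, -372, 0], "twist": -57.6, "claw": 1}], "squeeze": 80}}

```text
clock: 1.1
position: [0.3961, 0.1542, 0.2422]
ee_rot: [-0.0, 0.651, 0.759, -0.0]
contact_force: [1.3, 0.1, -0.2]
width: 0.0848
gripper_force: 0.0
```

Emit:
{"method": "drive_tool", "body": {"deltas": [{"linear": [14, -31, 0], "twist": -4.8, "claw": 1}, {"linear": [28, -62, 0], "twist": -9.6, "claw": 1}, {"linear": [42, -93, 0], "twist": -14.4, "claw": 1}, {"linear": [56, -124, 0], "twist": -19.2, "claw": 1}, {"linear": [70, -155, 0], "twist": -24, "claw": 1}, {"linear": [84, -186, 0], "twist": -28.8, "claw": 1}, {"linear": [98, -217, 0], "twist": -33.6, "claw": 1}, {"linear": [112, -248, 0], "twist": -38.4, "claw": 1}, {"linear": [126, -279, 0], "twist": -43.2, "claw": 0.8}, {"linear": [140, -310, 0], "twist": -48, "claw": 0.7}, {"linear": [154, -341, 0], "twist": -52.8, "claw": 0.6}, {"linear": [164, -369, 0], "twist": -57.4, "claw": 0.6}]}}

```text
clock: 2.1
position: [0.5608, -0.2152, 0.2416]
ee_rot: [-0.0, 0.936, 0.353, -0.0]
contact_force: [0.9, -0.9, 0.7]
width: 0.0512
gripper_force: 0.0
```

Run:
```python
from rig import sensors, eyes
import cv2,numpy as np
s=sensors.get_state();print(s["position"],s["qpos"],s["ee_rot"],s["qd"].max())
m=eyes.camera_model("wrist"); np.save("wm.npy",m,allow_pickle=True)
cv2.imwrite("pics/w1.png",eyes.get_image("wrist")[:,:,::-1])
```

```text
[ 0.56077682 -0.21516297  0.24162971] [-4.82125014e-01  3.15058421e-01  1.44955488e+00 -7.33120422e-05
  1.37723547e+00  3.66663222e-01] [-7.16996554e-05  9.35540152e-01  3.53220336e-01 -1.12035632e-04] 0.5375727041396746
```

View pics/w1.png

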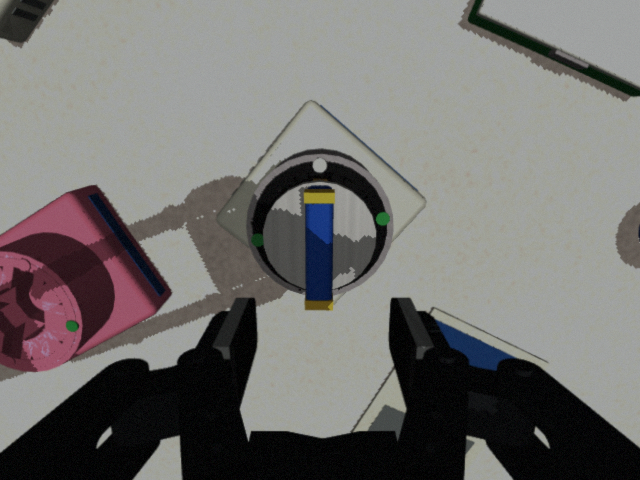

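The bar is vertical in the wrist view, from about (320,192) to (319,309), so it lines up with the fingers. Checking the centre.

Run:
```python
from h import *
m=np.load("wm.npy",allow_pickle=True).item()
a=atz(m,(319.5,193),.154);b=atz(m,(319,308),.154);d=a-b
print(a,b,(a+b)/2,np.hypot(*d[:2]),np.degrees(np.arctan2(d[1],d[0])))
```

```text
[ 0.5863 -0.1914  0.154 ] [ 0.5338 -0.2371  0.154 ] [ 0.56005 -0.21425  0.154  ] 0.06960416654195352 41.038794821351715
```

Emit:
{"method": "drive_tool", "body": {"deltas": [{"linear": [0, 0, -20], "twist": 0, "claw": 0.6}, {"linear": [0, 0, -45], "twist": 0, "claw": 0.6}, {"linear": [0, 0, -70], "twist": 0, "claw": 0.6}, {"linear": [0, 0, -85], "twist": 0, "claw": 0.6}, {"linear": [0, 0, -85], "twist": 0, "claw": 0.6}]}}

```text
clock: 2.57
position: [0.5573, -0.2117, 0.1531]
ee_rot: [-0.003, 0.935, 0.355, -0.003]
contact_force: [0.3, -0.5, 0.1]
width: 0.0512
gripper_force: 0.0
```

Emit:
{"method": "drive_tool", "body": {"deltas": [{"linear": [0, 0, 0], "twist": 0, "claw": 0.6}, {"linear": [0, 0, 0], "twist": 0, "claw": 0.6}, {"linear": [0, 0, 0], "twist": 0, "claw": 0.6}]}}

```text
clock: 2.82
position: [0.561, -0.2135, 0.1589]
ee_rot: [0.001, 0.935, 0.356, 0.001]
contact_force: [0.2, -0.5, 0.2]
width: 0.051
gripper_force: 0.0
```

Emit:
{"method": "drive_tool", "body": {"deltas": [{"linear": [0, -0.5, -8], "twist": 0, "claw": 0.6}, {"linear": [0, -0.5, -16], "twist": 0, "claw": 0.6}, {"linear": [0, -0.5, -20], "twist": 0, "claw": 0.6}, {"linear": [0, -0.5, -20], "twist": 0, "claw": 0.4}, {"linear": [0, -0.5, -20], "twist": 0, "claw": 0.1}, {"linear": [0, -0.5, -20], "twist": 0, "claw": 0}, {"linear": [0, -0.5, -20], "twist": 0, "claw": 0}, {"linear": [0, -0.5, -20], "twist": 0, "claw": 0}, {"linear": [0, -0.5, -20], "twist": 0, "claw": 0}, {"linear": [0, -0.5, -20], "twist": 0, "claw": 0}]}}

```text
clock: 3.65
position: [0.5601, -0.2137, 0.1375]
ee_rot: [0.0, 0.935, 0.355, 0.0]
contact_force: [-0.3, 0.1, 0.4]
width: 0.0146
gripper_force: 78.2
```

Emit:
{"method": "drive_tool", "body": {"deltas": [{"linear": [0, 0, -4], "twist": 0, "claw": 0}, {"linear": [0, 0, -8], "twist": 0, "claw": 0}, {"linear": [0, 0, -11], "twist": 0, "claw": 0}, {"linear": [0, 0, -13.5], "twist": 0, "claw": 0}, {"linear": [0, 0, -13.5], "twist": 0, "claw": 0}, {"linear": [0, 0, -13.5], "twist": 0, "claw": 0}, {"linear": [0, 0, -13.5], "twist": 0, "claw": 0}, {"linear": [0, 0, -13.5], "twist": 0, "claw": 0}]}}

```text
clock: 4.32
position: [0.5602, -0.2136, 0.1251]
ee_rot: [0.0, 0.935, 0.355, 0.0]
contact_force: [-1.8, 1.0, 8.9]
width: 0.0148
gripper_force: 79.6
```

Emit:
{"method": "drive_tool", "body": {"deltas": [{"linear": [0, 0, -1], "twist": -3, "claw": 0}, {"linear": [0, 0, -1], "twist": -8, "claw": 0}, {"linear": [0, 0, -1], "twist": -13, "claw": 0}, {"linear": [0, 0, -1], "twist": -18, "claw": 0}, {"linear": [0, 0, -1], "twist": -23, "claw": 0}, {"linear": [0, 0, -1], "twist": -28, "claw": 0}, {"linear": [0, 0, -1], "twist": -33, "claw": 0}, {"linear": [0, 0, -1], "twist": -38, "claw": 0}, {"linear": [0, 0, -1], "twist": -40, "claw": 0}, {"linear": [0, 0, -1], "twist": -40, "claw": 0}]}}

```text
clock: 5.15
position: [0.5613, -0.2143, 0.1246]
ee_rot: [0.001, 1.0, 0.014, 0.002]
contact_force: [-1.1, 0.5, 10.2]
width: 0.0145
gripper_force: 79.7
```

```bash
python3 -c "
from rig import sensors
s=sensors.get_state();print(s['moment'],s['contact_force'],s['qpos'],s['position'])"
```

```text
[ 0.11676432  0.24777115 -0.05008096] [-1.10492196  0.5325618  10.23934052] [-4.80340790e-01  3.97295461e-01  1.62857893e+00 -1.84652399e-04
  1.11170050e+00  1.06313142e+00] [ 0.56127323 -0.21425848  0.12461604]
```

Emit:
{"method": "drive_tool", "body": {"deltas": [{"linear": [0, 0, 0], "twist": -4, "claw": 0}, {"linear": [0, 0, 0], "twist": -9, "claw": 0}, {"linear": [0, 0, 0], "twist": -14, "claw": 0}, {"linear": [0, 0, 0], "twist": -19, "claw": 0}, {"linear": [0, 0, 0], "twist": -24, "claw": 0}, {"linear": [0, 0, 0], "twist": -29, "claw": 0}, {"linear": [0, 0, 0], "twist": -34, "claw": 0}, {"linear": [0, 0, 0], "twist": -38, "claw": 0}, {"linear": [0, 0, 0], "twist": -41, "claw": 0}, {"linear": [0, 0, 0], "twist": -41, "claw": 0}, {"linear": [0, 0, 0], "twist": -41, "claw": 0}]}}

```text
clock: 6.07
position: [0.561, -0.2145, 0.1245]
ee_rot: [0.001, 0.942, -0.337, 0.002]
contact_force: [-1.5, 0.4, 9.1]
width: 0.015
gripper_force: 79.7
```

```bash
python3 -c "
from rig import sensors
s=sensors.get_state();print(s['moment'],s['contact_force'],s['qpos'],s['position'])"
```

```text
[-0.0229107   0.39313637 -0.1089418 ] [-1.52905674  0.43088328  9.11120773] [-4.80576294e-01  3.97388916e-01  1.62862359e+00 -8.20122256e-04
  1.11196578e+00  1.77778504e+00] [ 0.56102204 -0.21451315  0.12454424]
```

Emit:
{"method": "drive_tool", "body": {"deltas": [{"linear": [0, 0, 2], "twist": -1, "claw": 0}, {"linear": [0, 0, 4], "twist": -1, "claw": 0}, {"linear": [0, 0, 6], "twist": -1, "claw": 0}, {"linear": [0, 0, 8], "twist": -1, "claw": 0}, {"linear": [0, 0, 9], "twist": -1, "claw": 0}, {"linear": [0, 0, 9], "twist": -1, "claw": 0}, {"linear": [0, 0, 9], "twist": -1, "claw": 0}, {"linear": [0, 0, 9], "twist": -1, "claw": 0}]}}

```text
clock: 6.73
position: [0.5609, -0.2144, 0.1322]
ee_rot: [0.0, 0.939, -0.345, 0.001]
contact_force: [0.2, -2.4, 5.6]
width: 0.0145
gripper_force: 79.1
```

It has risen well past the 10 mm ledge, so it's in the notch. Releasing and backing off.

Emit:
{"method": "drive_tool", "body": {"deltas": [{"linear": [0, 0, 1], "twist": 0, "claw": 0}, {"linear": [0, 0, 1], "twist": 0, "claw": 0.2}, {"linear": [0, 0, 1], "twist": 0, "claw": 0.4}, {"linear": [0, 0, 1], "twist": 0, "claw": 0.6}, {"linear": [0, 0, 1], "twist": 0, "claw": 0.6}, {"linear": [0, 0, 1], "twist": 0, "claw": 0.6}, {"linear": [0, 0, 15], "twist": 0, "claw": 0.6}, {"linear": [0, 0, 35], "twist": 0, "claw": 0.6}, {"linear": [0, 0, 65], "twist": 0, "claw": 0.6}, {"linear": [0, 0, 95], "twist": 0, "claw": 0.6}, {"linear": [0, 0, 110], "twist": 0, "claw": 0.6}, {"linear": [0, 0, 110], "twist": 0, "claw": 0.6}]}}

```text
clock: 7.73
position: [0.562, -0.2145, 0.2461]
ee_rot: [0.0, 0.939, -0.345, 0.004]
contact_force: [0.9, -0.4, 0.5]
width: 0.0511
gripper_force: 0.0
```

Run:
```python
from rig import sensors, eyes
import cv2,numpy as np
s=sensors.get_state();print(s["position"],s["width"],s["contact_force"])
m=eyes.camera_model("wrist"); np.save("wm2.npy",m,allow_pickle=True)
w=eyes.get_image("wrist")[:,:,::-1]; b=eyes.get_image("scene")[315:450,130:270,::-1]
o=np.zeros((480,800,3),np.uint8);o[:400,:400]=cv2.resize(w[80:330,195:445],(400,400),interpolation=cv2.INTER_CUBIC)
o[:386,400:]=cv2.resize(b,(400,386),interpolation=cv2.INTER_CUBIC)
cv2.imwrite("pics/c2.png",o)
```

```text
[ 0.56199427 -0.21445489  0.24609571] 0.0511271936534731 [ 0.9321261  -0.41048686  0.45487616]
```

View pics/c2.png

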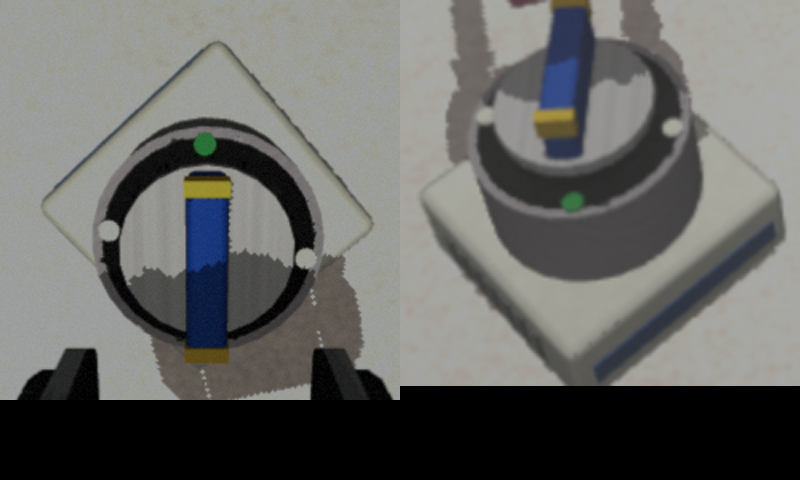

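The bar points at the green dot, (205,145) in the crop. Checking its height before handing in.

Run:
```python
from h import *; from rig import eyes
m=np.load("wm2.npy",allow_pickle=True).item();S=eyes.camera_model("scene")
w=lambda x,y:(195+x*.625,80+y*.625)
print(tri((m,w(207,180)),(S,(130+156*.35,315+123*.35))))
a=atz(m,w(207,180),.15);b=atz(m,w(207,362),.15);d=a-b
print((a+b)/2,np.hypot(*d[:2]),np.degrees(np.arctan2(d[1],d[0])))
```

```text
(array([ 0.588 , -0.2367,  0.1471]), np.float64(0.0011))
[ 0.561   -0.21505  0.15   ] 0.07102429161913543 -40.26004403736367
```

```bash
python3 -c "
from rig import manip
print(manip.sign_off())"
```

```text
the job is handed in; nothing more can be done
None
```

I pressed the blue module down, turned it clockwise to the green dots and let it rise into its notch. I then released it and handed the job in at about 8 s; by camera the bar top is at about 147 mm (150 mm expected when locked) and the bar at about −42° in the pod's frame, but hand-in returned no verdict.

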